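Seat the lock-out plug, draw the sagging bolt and hold the lathe guard ajar

ROBOT

A 6-joint arm with a two-finger parallel gripper is mounted at the origin on the work surface. World frame = base frame: x ahead of the robot, y to its left, z up, the work surface at z = 0. Lengths are in m, angles in rad, forces in N, time in s.
With the tool pointing down it reaches from about 0.325 to 0.775 m from the base axis. Payload 5.5 kg.
Tool frame: the origin (TCP) lies between the finger pads; the fingertips stand 8 mm ahead of it and the grasp point (between the pads) lies 11 mm behind it (tcp_to_tips is the distance from the TCP to the fingertips, in m); z points along the fingers, y is the line along which they close (so a half turn about z gives the same grasp; the last joint's range is limited). The gripper opens to 88 mm and grips with 3 to 60 N. Pads are 20 mm wide; open, the fingers measure 115 mm over their backs; the gripper's body (75 mm by 178 mm) begins 61 mm behind the grasp point.
Start: joints at [1.087, 0.091, 1.231, -0, 1.82, -0.057], TCP at [0.248, 0.546, 0.231] pointing down, gripper open.
Joint ranges: [-2.87, 2.87], [-0.86, 2.18], [0.17, 2.46], [-1.51, 4.65], [0.06, 2.69], [-2.65, 2.65]. Speed limits (rad/s): [2.57, 2.57, 3.01, 3.14, 3.14, 3.14].

INTERFACE

Orientations are given as a unit quaternion [w, x, y, z].
In Python, from bench import * gives the robot as it stands. Calls block until the motion is done:
- move_to(position, orientation): joint-space move of the TCP to a pose.
- move_l(position, speed=0.15, orientation=None): straight line of the TCP; orientation=None keeps the orientation; speed is the mean speed in m/s.
- movej(angles): joint-space move.
- gripper_open() and close(): open the fingers fully, or close them until they stop; the grip force is fixed at half the most.
- hold(seconds).
- inverse_kinematics(position, orientation): joint angles nearest the present ones, or None.
- state(): the state.
- get_image(name): name is "scene" or "top"; returns a dict with "frame" (480x640x3 uint8, blue, green, red), "depth" (480x640 float32, m along the optical axis (not along the pixel's ray), 0 where there is no reading), "camera_matrix" (3x3 intrinsics, pixels), "view" (4x4, takes a point from world to camera coordinates). Camera axes: x right, y up, looking along -z (the intrinsics and any distortion apply to the point x, -y, -z); pixel columns grow to the right and rows downward; lengths in m; the calibration is good to about 2 mm. A picture is of the moment at which its call begins.
A pose or a line that the arm cannot do raises IKError and nothing moves.
- job_done(): hands the job in; it is judged then, once.
The state is a dict: "time": time; "joint_pos": joint angles; "dq": joint speeds; "joint_torque": joint torques, N m; "ee_pos": TCP position; "ee_rot": TCP orientation; "ft_force": force on the tool from outside, world axes, zero at the start; "moment": the same for the moment, N m; "finger_gap": finger opening in m; "finger_force": force on a finger pad.
Only numpy, scipy, OpenCV 4.12 (cv2) and the standard library are available. Lean on these libraries where they do the work, as an engineer would, in place of code of your own. Each camera call takes 0.05 s, during which the arm holds its last target. There are 200 camera calls.

TASK

Make the disc lathe safe and open its guard: first press the lock-out plug down until it is fully home in its socket, then lift the sagging barrel bolt clear of the keeper's bent-up lip while drawing it back as far as it goes towards the gate's hinge, and pull the gate towards the robot until it stands ajar, its stile about 80 mm out from where it was closed. The gate springs shut by itself, so finish while still holding it ajar and still, with the gripper on it; leave the bottle, the brush and the vial where they stand.

Things in the scene. Friction and masses are not known exactly. Their poses are not given: they have to be found in the camera images.
- guard: The fixed guard: a dark steel base plate 90 x 440 x 8 mm with two aluminium posts, and between them a low barred gate whose top is 120 mm above the bench. Origin on the bench under the plane of the closed gate; its x axis is normal to the closed gate and points away from the robot, its y axis points along the gate towards the hinge, z up. The gate's upright hinge axis is at (0, +0.160) m in this frame, the keeper stands on top of the other post at (0, -0.165).
- gate_hinge (a joint): Opening angle of the gate in rad: 0 closed, grows as the stile swings towards the robot (guard's -x; seen from above the leaf turns clockwise), stop at 1.1. The stile's free edge is 270 mm from the hinge axis. A closing spring pulls it shut: 0.42 N m at 0, 0.60 N m at 0.3 rad (about 3 N at the bolt's knob).
- gate_leaf: The gate leaf with the bolt on it: aluminium frame 260 mm wide, 20 mm thick, 20 to 120 mm above the bench, with steel bars. Two staples (inverted U, steel, 26 mm across the gate, 6 mm along it, top 202 mm above the bench) guide the bolt, 115 mm and 258 mm from the hinge axis. Origin on the hinge axis at bench height; axes as those of the guard when closed, turning with the gate.
- gate_stile (a point): Top of the gate's free edge (the stile beside the keeper post), 120 mm above the bench, 270 mm from the hinge axis.
- bolt_slide (a joint): How far the bolt is drawn back, in m: 0 fully shot, grows as it is drawn along the gate towards the hinge (gate's +y), stop at 0.055. Starts between 0 and 0.006. Friction about 1.5 N; it stays where it is left. Pulled without lifting, the nose catches on the lip at about 0.009; the nose is past the keeper from about 0.03 on.
- bolt_lift (a joint): Angle by which the sagging bolt has been lifted about its rear pivot, in rad: 0 fully drooped (its rest, nose 25 mm lower than the pivot), about 0.12 level, stop at 0.2. The pivot lies 110 mm from the knob towards the hinge. The nose passes over the lip from about 0.09 on (knob raised about 10 mm); it falls back under its own weight when let go.
- knob (a point): Centre of the flat top of the bolt's knob: an upright dark steel pin of 16 mm diameter standing on the bolt rod, top about 214 mm above the bench when drooped, free for 45 mm below its top. In the guard's frame, gate closed and bolt shot, it is at (0, -0.070). The front staple is 28 mm from it on the stile side. It moves with the bolt and the gate.
- nose (a point): Bottom centre of the bolt's turned-down nose, a 10 x 10 mm steel finger at the end of the 12 mm rod; at rest it hangs 124 mm above the bench, behind the keeper's lip.
- keeper_lip (a point): Top middle of the keeper's bent-up lip, 140 mm above the bench, 32 mm wide across the gate, 4 mm thick. The lip stands between the nose and the gate; at either side of the nose stand the keeper's steel cheeks (25 mm apart inside, top 185 mm above the bench), too high to lift the bolt over.
- plug (a joint): How far the lock-out plug has been pressed down into its socket, in m: starts between 0 and 0.004, fully home (its flange seated on the socket's steel rim) at the stop, 0.014. It needs about 5 N, does not spring back, and does not turn or come out.
- plug_top (a point): Centre of the flat top of the plug: a black round plug 34 mm in diameter and 30 mm high over a 46 mm flange, standing upright on a grey box 80 x 80 x 45 mm. Top about 99 mm above the bench less the joint value; 85 mm when home.
- socket: The fixed grey lock-out socket box, 80 x 80 x 45 mm, origin at the centre of its underside; it stands to the left or to the right in front of the guard.
- bottle: Bystander: amber bottle, 60 mm in diameter, 130 mm high, origin at the centre of its underside, on the other side from the socket.
- brush: Bystander: small hand brush lying on the bench between robot and guard, origin under its middle.
- vial: Bystander: small capped jar 36 mm in diameter, 70 mm high, behind the guard; origin at the centre of its underside.
Mind the look-alikes: they are no part of the job. What is shaped like the socket but purple or yellow is not meant.

How it is judged:
On the way, in this order (a step that is already met when the one before it is completed fails the run):
1. the plug is pressed fully home while the gate is shut and the bolt still behind the keeper's lip (value of joint plug above 0.0125 m and value of joint gate_hinge below 0.05 rad and value of joint bolt_slide below 0.02 m), for 0.1 s.
2. the bolt is lifted over the lip and drawn clear of the keeper with the gate still shut (value of joint bolt_slide above 0.032 m and value of joint gate_hinge below 0.1 rad), for 0.05 s.
At the end, for the whole second after the job is handed in: Plug home within 1.5 mm; bolt drawn back at least 36 mm; the gate stands still (under 0.06 rad/s) at 0.20 to 0.42 rad (stile about 55 to 110 mm out) and the fingers touch the gate or its bolt with more than 0.8 N, holding it against its spring; all this through the last second (value of joint plug above 0.0125 m and value of joint bolt_slide above 0.036 m and value of joint gate_hinge between 0.2 and 0.42 rad and velocity of joint gate_hinge between -0.06 and 0.06 rad/s and contact force between the fingers and gate_leaf above 0.8 N); the arm keeps its last pose, push and grip.
It fails at once if the bottle is knocked or moved (distance of bottle from where it was at the start of the episode above 0.03 m or angle between bottle's own z axis and vertical above 0.5 rad).
It fails at once if the brush is moved (distance of brush from where it was at the start of the episode above 0.03 m).
It fails at once if the vial is knocked or moved (distance of vial from where it was at the start of the episode above 0.03 m or angle between vial's own z axis and vertical above 0.5 rad).
It also fails if it takes over 54 s, if anything falls off the work surface, if the arm or the gripper's body presses on something with over 40 N, if the wrist force passes 120 N, or if a joint passes its speed limit or range.

## Working session

There is one attempt and no reset: what is moved stays moved. The work goes in short steps, each a Python script; the robot and the scene stay as the last script left them, time stands still between calls to the robot, and variables do not carry over. Pictures are saved under pics/ and viewed, at most 10 in all, crops included, and the job is handed in when it is done.

```bash
ls; mkdir -p pics; python3 - <<'E'
from bench import *
import cv2,numpy as np
for n in("scene","top"):
    d=get_image(n); cv2.imwrite(f"pics/{n}0.png",d["frame"]); np.savez(f"{n}0.npz",**d)
    print(n,d["camera_matrix"].round(1).tolist(),d["view"].round(3).tolist(),(d["depth"]>0).mean(), [k for k in d])
print(state())
E
```

```text
pics
scene [[454.1, 0.0, 320.8], [0.0, 454.1, 240.0], [0.0, 0.0, 1.0]] [[-0.316, 0.949, -0.005, 0.09], [-0.664, -0.217, 0.715, 0.265], [0.678, 0.229, 0.699, -1.623], [0.0, 0.0, 0.0, 1.0]] 0.996064453125 ['frame', 'depth', 'camera_matrix', 'view']
top [[479.2, 0.0, 328.1], [0.0, 479.2, 239.3], [0.0, 0.0, 1.0]] [[0.012, -1.0, 0.008, 0.063], [0.991, 0.013, 0.133, -0.565], [-0.133, 0.007, 0.991, -1.284], [0.0, 0.0, 0.0, 1.0]] 0.9961165364583333 ['frame', 'depth', 'camera_matrix', 'view']
{'time': 0.1, 'joint_pos': array([ 1.08727914e+00,  9.18000602e-02,  1.23176836e+00, -7.58115521e-06,
        1.81978530e+00, -5.67247293e-02]), 'dq': array([ 2.88154298e-05, -2.38074532e-03, -1.80946003e-03, -1.32158912e-03,
        3.74174651e-04, -1.76103337e-04]), 'joint_torque': array([ 2.30252124e-03, -4.47855127e+01, -4.07570171e+01,  7.00416835e-02,
        2.84100889e-02, -1.19309038e-04]), 'ee_pos': array([0.24827359, 0.54595067, 0.22960842]), 'ee_rot': array([-2.31428118e-04,  2.11781136e-01,  9.77316722e-01, -8.49587451e-04]), 'ft_force': array([0.21053559, 0.82456971, 0.09062823]), 'moment': array([0.0394952 , 0.00335601, 0.00835036]), 'finger_force': 0.0, 'finger_gap': 0.08791064110916429}
```

View pics/scene0.png

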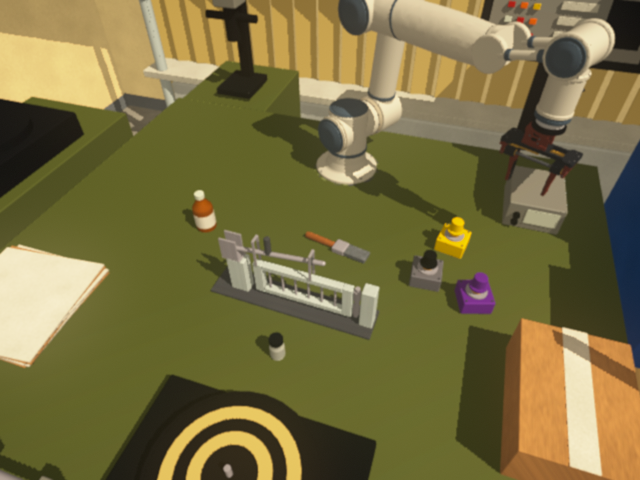

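View pics/top0.png

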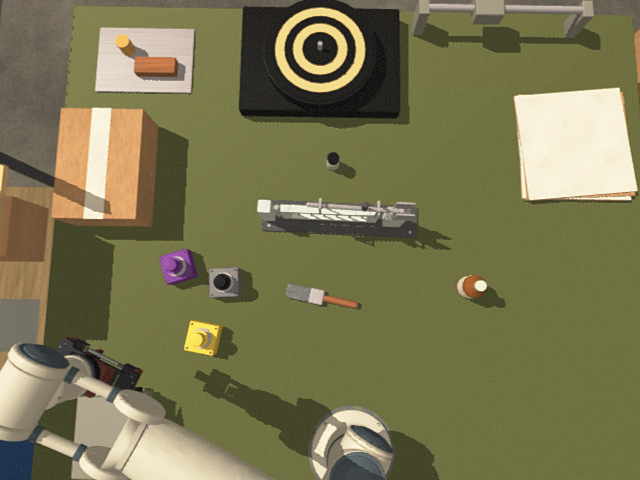

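The scene view shows the grey socket's black plug at about (430,258) and the knob at (267,243), with the keeper at (230,245). In the top view the plug is at (222,282), the knob at about (366,207), the hinge post at (265,207) and the brush at (322,296). I'll zoom in on the gate and take depth points.

```bash
cat > h.py <<'E'
import numpy as np,cv2
def cloud(d):
    K,V,z=d["camera_matrix"],d["view"],d["depth"]
    v,u=np.mgrid[:z.shape[0],:z.shape[1]]
    p=np.stack([(u-K[0,2])/K[0,0]*z,-(v-K[1,2])/K[1,1]*z,-z],-1)
    return (p-V[:3,3])@V[:3,:3]
def proj(d,P):
    c=d["view"][:3,:3]@np.asarray(P)+d["view"][:3,3]
    K=d["camera_matrix"]; return K[0,0]*c[0]/-c[2]+K[0,2],-K[1,1]*c[1]/-c[2]+K[1,2]
def ray(d,u,v):
    K,V=d["camera_matrix"],d["view"]
    r=V[:3,:3].T@np.array([(u-K[0,2])/K[0,0],-(v-K[1,2])/K[1,1],-1]); return -V[:3,:3].T@V[:3,3],r
def onz(d,u,v,z):
    o,r=ray(d,u,v); return o+r*(z-o[2])/r[2]
def tri(d1,p1,d2,p2):
    (a,r),(b,s)=ray(d1,*p1),ray(d2,*p2)
    t=np.linalg.lstsq(np.stack([r,-s],1),b-a,rcond=None)[0]
    return (a+r*t[0]+b+s*t[1])/2, np.linalg.norm(a+r*t[0]-b-s*t[1])
E
python3 - <<'E'
from h import *
D={n:dict(np.load(n+"0.npz")) for n in("scene","top")}
for n in D:
    P=cloud(D[n]); f=D[n]["frame"]; 
    box={"scene":(410,245,450,285),"top":(205,265,245,305)}[n]
    m=np.zeros(f.shape[:2],bool); m[box[1]:box[3],box[0]:box[2]]=1
    dark=m&(f.max(2)<45)&(P[...,2]>.06)
    q=P[dark]; top=q[q[:,2]>q[:,2].max()-.012]
    print(n,"plug",len(q),np.percentile(q[:,2],[50,90,98]),top.mean(0),top.min(0),top.max(0))
    gy={"scene":(215,228,385,330),"top":(250,190,425,245)}[n]
    m[:]=0; m[gy[1]:gy[3],gy[0]:gy[2]]=1
    for lo,hi in((.11,.135),(.15,.23),(.195,.23)):
        q=P[m&(P[...,2]>lo)&(P[...,2]<hi)]
        if len(q)==0: continue
        (c,s,a)=cv2.minAreaRect(q[:,:2].astype(np.float32)); print(lo,len(q),c,s,a,q.min(0).round(3),q.max(0).round(3))
    for nm,R in(("bottle",(.40,.62,-.42,-.2)),("gate",(.55,.75,-.25,.25)),("brush",(.38,.56,-.12,.15))):
        k=(P[...,0]>R[0])&(P[...,0]<R[1])&(P[...,1]>R[2])&(P[...,1]<R[3])&(P[...,2]>.006)
        q=P[k]; print(nm,len(q),q.min(0).round(3),q.max(0).round(3)) if len(q) else 0
a=cv2.resize(D["top"]["frame"][190:245,250:425],(800,252),interpolation=2)
b=cv2.resize(D["scene"]["frame"][225:335,210:385],(555,348),interpolation=2)
o=np.zeros((600,800,3),np.uint8);o[:252]=a;o[252:,:555]=b;cv2.imwrite("pics/crop1.png",o)
E
```

```text
scene plug 199 [0.08836782 0.09856087 0.09966806] [1.3044838  0.34470932 0.94485909] [1.3044838  0.34470932 0.94485909] [1.3044838  0.34470932 0.94485909]
0.11 1427 (0.6327170729637146, 0.05546361207962036) (0.39806267619132996, 0.03782800957560539) 87.65888977050781 [ 0.61  -0.144  0.11 ] [0.659 0.255 0.135]
0.15 1068 (0.6300618052482605, -0.009104907512664795) (0.27145034074783325, 0.037892378866672516) 87.27288055419922 [ 0.605 -0.144  0.15 ] [0.647 0.126 0.215]
0.195 122 (0.6319032907485962, 0.020445354282855988) (0.14992481470108032, 0.027754422277212143) 86.84689331054688 [ 0.614 -0.054  0.195] [0.647 0.095 0.215]
bottle 688 [ 0.418 -0.388  0.006] [ 0.477 -0.287  0.132]
gate 7279 [ 0.572 -0.182  0.006] [0.73  0.25  0.215]
brush 489 [ 0.383 -0.014  0.006] [0.513 0.15  0.023]
top plug 126 [0.09353594 0.09996958 0.10255531] [0.38859842 0.07952519 1.34730838] [0.38859842 0.07952519 1.34730838] [0.38859842 0.07952519 1.34730838]
0.11 965 (0.6292507648468018, 0.0567028671503067) (0.3966289758682251, 0.03440411388874054) 87.96822357177734 [ 0.606 -0.142  0.11 ] [0.652 0.254 0.135]
0.15 705 (0.6266170740127563, -0.008476883172988892) (0.2674931287765503, 0.03423541784286499) 88.27074432373047 [ 0.606 -0.143  0.15 ] [0.644 0.125 0.216]
0.195 93 (0.6285500526428223, 0.020977117121219635) (0.14880067110061646, 0.025636442005634308) 87.73430633544922 [ 0.613 -0.054  0.197] [0.644 0.095 0.216]
bottle 602 [ 0.406 -0.408  0.006] [ 0.604 -0.204  0.135]
gate 4249 [ 0.55  -0.237  0.006] [0.749 0.25  0.216]
brush 1854 [ 0.381 -0.118  0.006] [0.56  0.149 1.347]
```

View pics/crop1.png

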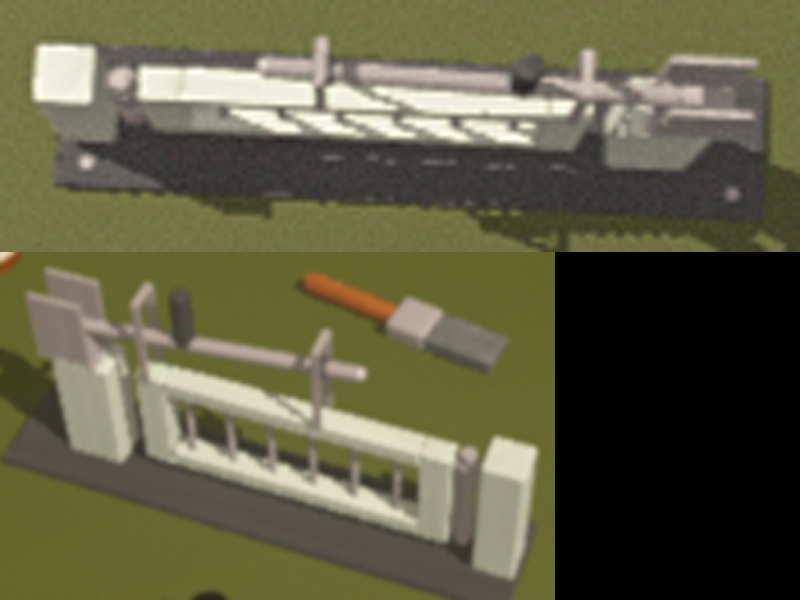

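The crops show the knob upright at crop (527,72), which is about (365,206) in the top view. It lies between the front staple (587) and the rear staple (320), and the hinge is on the +y side. Next I'll measure the plug and knob from both views.

```bash
python3 - <<'E'
from h import *
D={n:dict(np.load(n+"0.npz")) for n in("scene","top")}
cen={}
def blob(n,box,thr):
    f=D[n]["frame"]; x0,y0,x1,y1=box
    m=(f[y0:y1,x0:x1].max(2)<thr).astype(np.uint8)
    k,l,s,c=cv2.connectedComponentsWithStats(m); i=1+np.argmax(s[1:,4]); return c[i]+[x0,y0],s[i]+[x0,y0,0,0,0],(l==i)
for n,pb,kb in(("scene",(418,248,442,270),(262,236,272,256)),("top",(210,270,234,294),(361,200,371,211))):
    P=cloud(D[n])
    c,s,l=blob(n,pb,60); q=P[pb[1]:pb[3],pb[0]:pb[2]][l]; q=q[(q[:,2]>.08)&(q[:,2]<.12)]
    zt=np.percentile(q[:,2],95); t=q[q[:,2]>zt-.004]
    print(n,"plug",c,s,"zt",zt,"top",t.mean(0),(t.min(0)+t.max(0))/2,np.ptp(t,0))
    c,s,l=blob(n,kb,95); q=P[kb[1]:kb[3],kb[0]:kb[2]][l]
    print(n,"knob",c,s,np.median(q,0),q.min(0),q.max(0))
    t=q[q[:,2]>.205]; print(" top",len(t),t.mean(0))
    # posts/frame line, staples
    m=(P[...,2]>.195)&(P[...,2]<.206)&(P[...,0]>.58)&(P[...,0]<.67)
    q=P[m]
    for lo,hi in((-.07,-.04),(.075,.11)):
        w=q[(q[:,1]>lo)&(q[:,1]<hi)]; print(" staple",len(w),((w.min(0)+w.max(0))/2).round(4),np.ptp(w,0).round(3))
    m=(P[...,2]>.005)&(P[...,2]<.012)&(P[...,0]>.55)&(P[...,0]<.72)&(abs(P[...,1]-.05)<.26)
    print(" plate",cv2.minAreaRect(P[m][:,:2].astype(np.float32)))
    cen[n]=1
t,s=D["top"],D["scene"]
print("tri knob top",tri(t,(365.3,205.7),s,(266.8,238.5)))
E
```

```text
scene plug [428.71367521 259.36324786] [420 250  17  19 234] zt 0.09944065113314222 top [0.44638993 0.3517093  0.09766961] [0.4462432 0.3518717 0.0984305] [0.03574794 0.03043548 0.00595707]
scene knob [266.68461538 244.96153846] [263 236   9  20 130] [ 0.6331709  -0.01686978  0.19271327] [ 0.41992173 -0.13120121 -0.00300512] [ 0.63810706 -0.010693    0.21531105]
 top 38 [ 0.63116716 -0.01730035  0.21103389]
 staple 32 [ 0.6281 -0.0504  0.199 ] [0.028 0.008 0.008]
 staple 31 [0.6345 0.0924 0.2   ] [0.025 0.006 0.007]
 plate ((0.6424458622932434, 0.05955244600772858), (0.14246723055839539, 0.4871160686016083), 0.7016400694847107)
top plug [221.74111675 281.60406091] [214 274  16  16 197] zt 0.10098556703396976 top [0.4424028  0.35129179 0.09917286] [0.44295324 0.35136879 0.10038624] [0.03111819 0.02891457 0.00651723]
top knob [365.45 206.35] [362 202   9   9  40] [ 0.62326743 -0.01889286  0.20486774] [ 6.19427876e-01 -4.78098327e-02  1.64863176e-04] [ 0.67263539 -0.01079664  0.21566384]
 top 19 [ 0.62589044 -0.01975457  0.21163894]
 staple 23 [ 0.6258 -0.0504  0.2016] [0.026 0.007 0.008]
 staple 31 [0.6312 0.0925 0.2011] [0.025 0.005 0.007]
 plate ((0.6353416442871094, 0.05077598989009857), (0.16913846135139465, 0.5172865390777588), 0.25369831919670105)
tri knob top (array([ 0.62454876, -0.01769501,  0.20841146]), np.float64(0.0007866162551761263))
```

Both views agree. The plug top is at (0.4445, 0.3515, 0.099), inside the 95–99 mm range. The knob is at (0.628, -0.019), top 0.213. The staples are 143 mm apart, as stated, and the guard yaw is about -0.041. Now I'll press the plug.

```bash
python3 - <<'E'
from bench import *
import numpy as np
q=state()["ee_rot"]; q=np.array([0,q[1],q[2],0]); q/=np.linalg.norm(q)
close()
move_to([.4445,.3515,.17],q)
move_l([.4445,.3515,.113],.12)
f0=state()["ft_force"][2]; z=.113
while z>.086:
    z-=.0015; move_l([.4445,.3515,z],.03)
    s=state(); f=s["ft_force"][2]-f0
    print(round(z,4),s["ee_pos"][2].round(4),f.round(1))
    if f>22: break
hold(.2); s=state(); print(s["ee_pos"],s["ft_force"]-[0,0,f0],s["time"])
E
```

```text
0.1115 0.1124 -1.2
0.11 0.11 -1.7
0.1085 0.1083 -1.8
0.107 0.1068 -1.4
0.1055 0.1058 0.0
0.104 0.1044 3.1
0.1025 0.1026 3.1
0.101 0.101 2.0
0.0995 0.0994 1.5
0.098 0.0979 1.3
0.0965 0.0964 1.6
0.095 0.0949 2.3
0.0935 0.0934 2.2
0.092 0.0933 7.5
0.0905 0.0932 13.8
0.089 0.0931 18.8
0.0875 0.093 25.2
[0.4448872  0.35176315 0.09303211] [-7.52615324 -5.76738656 25.31781953] 7.6083
```

The plug is home: tips at 85 mm and force rising steeply at the stop. Next, the knob.

```bash
cat >> h.py <<'E'
H=np.array([.6375,.2073]); PSI=-.041
def quat(g,sgn):  # tool down, tool x along +-leaf y, leaf turned by g clockwise
    h=np.pi/2+PSI-g+(0 if sgn>0 else np.pi); h=(h+np.pi)%(2*np.pi)-np.pi
    return np.array([0,np.cos(h/2),np.sin(h/2),0])
def knob(r,g):    # xy at distance r from hinge along leaf, opened by g
    a=PSI-g; return H-r*np.array([-np.sin(a),np.cos(a)])
E
python3 - <<'E'
from bench import *
from h import *
move_l([.4445,.3515,.28],.2)
k=knob(.2265,0); print("knob",k)
best=min((1,-1),key=lambda s:abs(j[5]) if (j:=inverse_kinematics([*k,.27],quat(0,s))) is not None else 9)
print("sgn",best,inverse_kinematics([*k,.27],quat(0,best)))
gripper_open()
move_to([*k,.275],quat(0,best))
d=get_image("scene");cv2.imwrite("pics/s2.png",d["frame"])
s=state();print(s["ee_pos"],s["ft_force"],s["time"])
a=cv2.resize(d["frame"][170:340,180:400],(792,612),interpolation=2)[:600];cv2.imwrite("pics/s2c.png",a)
E
```

```text
knob [ 0.6282161  -0.01900965]
sgn 1 [-8.43736678e-02  1.82351834e-01  1.06127503e+00 -4.44089210e-16
  1.89796579e+00 -4.33736678e-02]
[ 0.62815183 -0.01758004  0.27531964] [-0.36119508  0.0112005   0.84319083] 11.675
```

View pics/s2c.png

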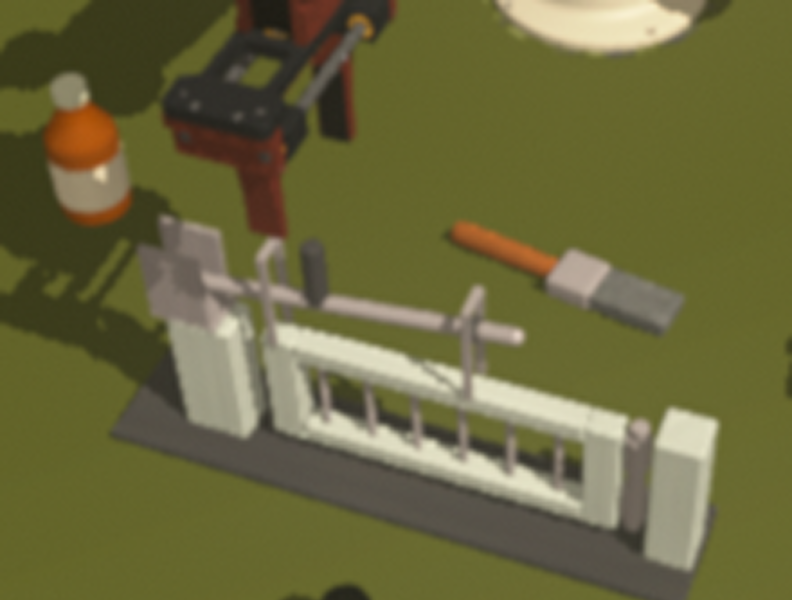

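The open fingers straddle the gate plane above the knob (crop (315,270)), and the near finger tip at (268,230) is clear. I'll descend and grip.

```bash
python3 - <<'E'
from bench import *
from h import *
k=knob(.2265,0)
move_l([*k,.187],.12); s=state(); print(s["ee_pos"],s["ft_force"])
close(); s=state();print(s["finger_gap"],s["finger_force"],s["ft_force"],s["ee_pos"],s["time"])
E
```

```text
[ 0.62857465 -0.01893331  0.18819968] [0.33313198 0.18208967 0.03813025]
0.015233270138415004 29.999982118606567 [0.39301019 0.42591292 0.77773081] [ 0.62820988 -0.01901875  0.18697148] 13.6667
```

```bash
python3 - <<'E'
from bench import *
from h import *
def go(r,z,v):
    move_l([*knob(r,0),z],v); s=state(); print(r,z,s["ee_pos"].round(4),s["ft_force"].round(1),round(s["finger_gap"],4)); return s
go(.2255,.194,.04); go(.2235,.2025,.04)
for d in(.008,.016,.024,.032,.040,.045,.049,.052):
    s=go(.2235-d,.2025,.05)
    if abs(s["ft_force"][1])>14: break
print(s["time"])
d=get_image("scene");cv2.imwrite("pics/s3c.png",cv2.resize(d["frame"][170:340,180:400],(770,595),interpolation=2))
E
```

```text
0.2255 0.194 [ 0.6281 -0.0178  0.1935] [-0.5  0.4 -4.3] 0.0155
0.2235 0.2025 [ 0.6284 -0.0159  0.2029] [ 0.3  1.4 -3.9] 0.0157
0.2155 0.2025 [ 0.6287 -0.0075  0.2027] [-0.3  0.9 -3.8] 0.0151
0.20750000000000002 0.2025 [0.629  0.0008 0.2025] [ 0.4  1.3 -3.5] 0.0152
0.1995 0.2025 [0.6293 0.0088 0.2024] [ 0.3  1.3 -4.4] 0.0152
0.1915 0.2025 [0.6296 0.0167 0.2024] [ 0.7  1.9 -3.7] 0.0152
0.1835 0.2025 [0.63   0.0247 0.2024] [-0.1  0.7 -3.7] 0.0154
0.1785 0.2025 [0.6302 0.0295 0.2024] [ 0.9  1.9 -3.3] 0.0155
0.1745 0.2025 [0.6303 0.0333 0.2025] [-1.1  0.3 -3. ] 0.0155
0.1715 0.2025 [0.6305 0.0362 0.2025] [-1.6  0.1 -2.6] 0.0153
16.65
```

View pics/s3c.png

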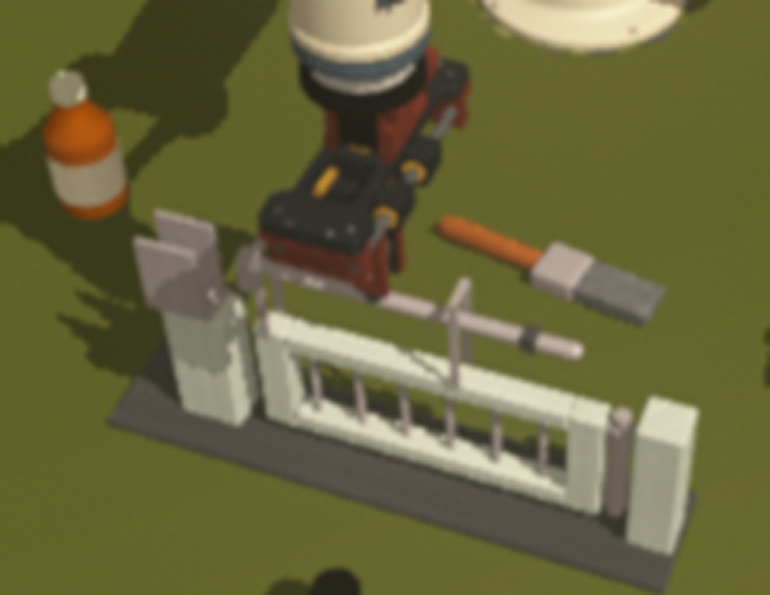

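The bolt is drawn about 52 mm: its tail sticks out past the rear staple (580,350) and the nose (250,268) is clear of the cheeks. Now I'll swing the gate in an arc.

```bash
python3 - <<'E'
from bench import *
from h import *
for g in np.arange(.03,.301,.03):
    move_l([*knob(.1725,g),.2025],.03,quat(g,1)); s=state(); print(round(g,2),s["ee_pos"].round(4),s["ft_force"].round(1),round(s["finger_gap"],4))
hold(.8); s=state(); print(s["ee_pos"],s["ft_force"],s["finger_force"],s["time"])
d=get_image("top");cv2.imwrite("pics/t4c.png",cv2.resize(d["frame"][170:320,200:440],(800,500),interpolation=2))
d=get_image("scene");cv2.imwrite("pics/s4c.png",cv2.resize(d["frame"][170:340,180:400],(770,595),interpolation=2))
E
```

```text
0.03 [0.6255 0.0354 0.2026] [ 3.2  1.8 -3. ] 0.0153
0.06 [0.6202 0.0357 0.2026] [ 3.6  1.4 -3.5] 0.0157
0.09 [0.615  0.0363 0.2026] [ 2.4  0.8 -3.4] 0.0152
0.12 [0.6099 0.037  0.2026] [ 3.2  0.6 -3.5] 0.0151
0.15 [0.6048 0.0378 0.2026] [ 2.6  0.3 -3.3] 0.0154
0.18 [0.5997 0.0389 0.2026] [ 3.1 -0.7 -2.2] 0.0158
0.21 [0.5946 0.0401 0.2026] [ 2.9 -0.9 -2.5] 0.0154
0.24 [0.5896 0.0414 0.2026] [ 3.  -1.2 -3.1] 0.0156
0.27 [0.5847 0.0429 0.2026] [ 2.9 -2.8 -2.4] 0.0153
0.3 [0.5799 0.0446 0.2026] [ 3.  -2.2 -2.2] 0.0157
[0.5798491  0.04471173 0.20249456] [ 2.60643525 -2.26833713 -1.70058564] 30.000517666339874 20.75
```

View pics/s4c.png

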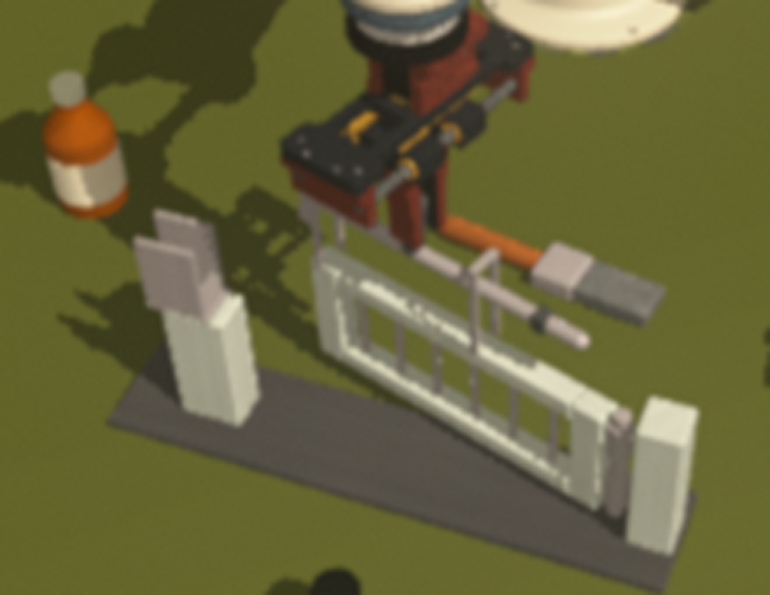

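View pics/t4c.png

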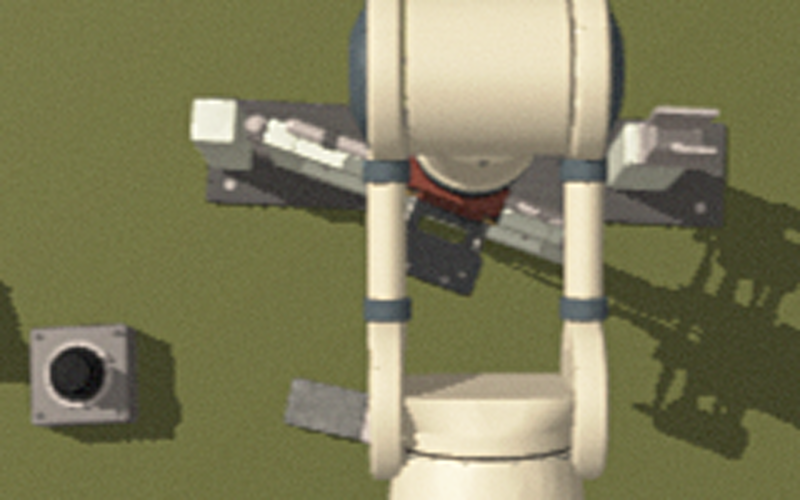

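The scene view shows the gate ajar, with its stile at (330,300) well out from the keeper post at (205,340), and the bolt still drawn and gripped. The top view shows the leaf at about 0.3 rad, with the plug seated at (77,375) and the brush untouched. I'm handing it in.

```bash
python3 -c "
from bench import *
print(job_done())"
```

```text
the job is handed in; nothing more can be done
None
```

I pressed the plug home, lifted the bolt over the lip and drew it back about 52 mm, and handed the job in with the gripper holding the gate still at about 0.30 rad (stile about 80 mm out) and the bottle, brush and vial not touched; the bench returned no verdict.

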